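# Fit a slide bolt and shoot it into its keeper

### The job

Fit the loose steel slide bolt to the blue backplate: lay it in the two open guides, red knob up, its nose through the front guide and pointing at the yellow keeper but still short of it, and let go. Then slide it along the guides until its nose is fully home in the keeper, and leave it there. Leave the cover strap, the parts bin, the spray bottle and the riveter where they are.

Things in the scene. Friction and masses are not known exactly. Their poses are not given: they have to be found in the camera images.
- bolt: Loose slide bolt, 0.25 to 0.5 kg: steel bar 18 (x) by 200 (y) by 14 mm high, an upright knob near its tail. Starts flat on the bench, knob up, nose within 25 degrees of world +y. Origin: centre of the bar's underside; +y to the nose, +z up. Balance point about 5 mm from the origin towards the knob; nose-heavy if lifted by the knob, so carry it by the bar near its middle.
- bolt_nose (a point): Centre of the bolt's nose end face: 100 mm from the bolt's origin along its +y, 7 mm above the bar's underside.
- bolt_knob (a point): A point on the axis of the bolt's knob, 50 mm above the bar's underside, 85 mm from the bolt's origin along its -y. The red grip is 16 mm in diameter and runs from 24 to 64 mm above the bar's underside; below it is a 12 mm steel stem.
- backplate: Blue backplate fixed to the bench, 70 (x) by 280 (y) by 8 mm thick, turned up to 13 degrees either way. Origin: centre of its underside, at bench height; +y is the bolt's travel, from guides to keeper, all on its centre line. The bar rests on the plate, 8 mm above the bench, and slides there against plain friction (1 to 3 N pushed straight); nothing latches or springs back.
- front_guide (a point): Middle of the front aluminium guide, on the plate's face, at the backplate's y = +50 mm. Both guides are open on top, 30 mm long (y), 22 mm wide inside (2 mm clear either side of the bar) with flared lips, tops 27 mm above the bench.
- rear_guide (a point): Middle of the rear guide, like the front one, at the backplate's y = -80 mm, on the plate's face. Between the guides 100 mm are free for fingers (y = -65 to +35 mm).
- keeper_mouth (a point): Centre of the open end of the yellow keeper, at the backplate's y = +95 mm, 15 mm above the bench. The keeper is closed on top: its opening is 26 wide by 19 mm high, its outside 38 wide and 33 mm high.
- keeper_end (a point): Point on the keeper's solid end wall (at the backplate's y = +120 mm, 15 mm above the bench) where the nose stops when the bolt is fully home, 25 mm inside the mouth.
- cover: Bystander: flat aluminium cover strap, loose on the bench, 36 (x) by 110 (y) by 5 mm. Origin: centre of its underside. It and the bolt lie side by side between the robot and the backplate, either one to the left.
- bin: Bystander: blue parts bin with rivets, 160 (x) by 105 (y) by 75 mm high, on the robot's left. Origin: centre of its underside.
- spray: Bystander: orange spray bottle, 76 mm in diameter, 195 mm high, on the robot's right. Origin: centre of its underside.
- riveter: Bystander: red and black battery riveter lying on its side, about 220 (x) by 180 (y) by 44 mm high, on the robot's left. Origin: underside of its barrel's middle; the barrel points along +x, the handle reaches 160 mm along +y.
Not all that is in view belongs to the job. What is meant by the bolt is not purple, and is the smaller of those in its own colour.

How it is judged:
On the way:
1. the bolt lies flat in both guides, knob up, nose inside or through the front guide and short of the keeper, let go and at rest (x of bolt in the frame of backplate between -0.005 and 0.005 m and x of bolt_nose in the frame of backplate between -0.005 and 0.005 m and z of bolt in the frame of backplate between 0.004 and 0.011 m and z of bolt_nose in the frame of backplate below 0.018 m and angle between bolt's own z axis and vertical below 0.1 rad and angle between the y axis of bolt and the y axis of backplate, either way round below 0.05 rad and contact force between bolt and the fingers below 0.3 N and linear speed of bolt below 0.02 m/s and y of bolt_nose in the frame of backplate between 0.04 and 0.097 m), for 0.2 s.
At the end, for the whole second after the job is handed in: The bolt lies flat on the backplate in both guides (within 5 mm of the centre line, within 0.05 rad of the guides), knob up, its nose inside the keeper within 5 mm of the end wall; it is at rest and nothing of the gripper touches it (x of bolt in the frame of backplate between -0.005 and 0.005 m and x of bolt_nose in the frame of backplate between -0.005 and 0.005 m and z of bolt in the frame of backplate between 0.004 and 0.011 m and z of bolt_nose in the frame of backplate below 0.018 m and angle between bolt's own z axis and vertical below 0.1 rad and angle between the y axis of bolt and the y axis of backplate, either way round below 0.05 rad and contact force between bolt and the fingers below 0.3 N and linear speed of bolt below 0.02 m/s and y of bolt_nose in the frame of backplate between 0.115 and 0.125 m).
It fails at once if the cover strap is moved more than 30 mm (distance of cover from where it was at the start of the episode above 0.03 m).
It fails at once if the parts bin is moved more than 30 mm (distance of bin from where it was at the start of the episode above 0.03 m).
It fails at once if the spray bottle is moved more than 30 mm (distance of spray from where it was at the start of the episode above 0.03 m).
It fails at once if the riveter is moved more than 30 mm (distance of riveter from where it was at the start of the episode above 0.03 m).
It fails at once if the spray bottle is tipped over (angle between spray's own z axis and vertical above 0.5 rad).
It also fails if it takes over 48 s, if anything falls off the work surface, if the arm or the gripper's body presses on something with over 40 N, if the wrist force passes 120 N, or if a joint passes its speed limit or range.

### The arm

A 6-joint arm with a two-finger parallel gripper is mounted at the origin on the work surface. World frame = base frame: x ahead of the robot, y to its left, z up, the work surface at z = 0. Lengths are in m, angles in rad, forces in N, time in s.
With the tool pointing down it reaches from about 0.4 to 0.825 m from the base axis. Payload 7 kg.
Tool frame: the origin (TCP) lies at the very end of the fingers, on their centre line; the grasp point (between the pads) lies 19 mm behind it (arm.grasp_offset is the distance from the TCP to the grasp point, in m); z points along the fingers, y is the line along which they close (so a half turn about z gives the same grasp; the last joint's range is limited). The gripper opens to 88 mm and grips with 3 to 60 N. Pads are 19 mm wide; open, the fingers measure 130 mm over their backs; the gripper's body (78 mm by 193 mm) begins 47 mm behind the grasp point.
Start: joints at [-0.994, 0.359, 0.012, 0, -1.224, -0.288], TCP at [0.192, -0.647, 0.227] pointing down, gripper open.
Joint ranges: [-3.07, 3.07], [-1.43, 2.12], [-1.02, 1.25], [-3.03, 1.67], [-3.05, -0], [-3.03, 3.03]. Speed limits (rad/s): [2.39, 2.39, 3.01, 3.14, 3.14, 3.14].

### API

Orientations are given as [roll, pitch, yaw] about the fixed x, y, z axes, in that order (R = Rz(yaw) Ry(pitch) Rx(roll)).
In Python, from station import get_state, cams, arm, nets gives the robot as it stands.
- The arm moves only by the shell command python3 -m creep 'ROWS' [FORCE]. ROWS is a JSON object of lists of equal length, an entry for each row: "translation": the shift along the world's x, y, z in mm, a list of three; "spin": the turn about the world's z in rad; "gripper": the opening, from 0 (shut) to 1 (fully open). In form: {"translation": [[dx, dy, dz], ...], "spin": [spin, ...], "gripper": [gripper, ...]}. A call has 1 to 8 rows; each row shifts and turns the commanded pose from where the row before left it; what a row does not reach is not made up. A row lasts 1/10 s, in which the tool goes at most 50 mm and 8.59 degrees, less where a joint would pass 70% of its speed; a pose out of reach is approached as far as the arm can. A call is refused whole if a number of a shift passes 50 or a number of a turn 0.15, either way. A call with a gripper value outside its range is refused whole. The fingers move at their own pace and stop on an object; FORCE is the grip in N (left out, the last holds). Time passes only in rows, so rows that do not move let the fingers close. It gives the time, the measured TCP pose, the force, the opening and the grip force at its end, in the units of the state.
- get_state(): the state, without advancing time (a new reading comes with each control period).
- cams.grab_frame(name): name is "scene" or "top"; returns a dict with "img" (480x640x3 uint8, red, green, blue), "mtx" (3x3 intrinsics, pixels), "D" ([k1, k2, p1, p2, k3] as OpenCV has them; the pictures are not rectified), "R" (3x3) and "t" (3): a world point X has camera coordinates R X + t. Camera axes: x right, y down, z forward; pixel columns grow to the right and rows downward; lengths in m; the calibration is good to about 2 mm. A picture is of the moment at which its call begins. There is no depth.
- arm.job_done(): hands the job in; it is judged then, once.
Trained networks look in the newest picture that a camera, given by its name, has taken for a name from the list of things; names that differ only in an ending like _2 or _b are one class to them, and where a whole thing is asked for, a point or a joint stands for the part that bears it (a point fixed in the world has none). Each returns a list of dicts, best first, with "confidence" (0 to 1); they miss things now and then, are a little off and sometimes report something else, mostly with a low value. They report only what shows in the picture. A call takes as long as a camera call. They do not tell look-alikes from the thing itself.
- nets.search_frame(camera, label): "centre" ([x, y, z] in m, in world coordinates, good to about 4 mm: the middle of the surface that is visible of it).
- nets.pinpoint(camera, label): "centre" ([x, y, z] in m, in world coordinates, good to about 4 mm: a listed point, or the origin of a listed thing).
The state is a dict: "t": time; "q": joint angles; "qd": joint speeds; "joint_efforts": joint torques, N m; "eef_pos": TCP position; "ee_rot": TCP orientation; "force": force on the tool from outside, world axes, zero at the start; "moment": the same for the moment, N m; "width": finger opening in m; "gripper_force": force on a finger pad.
Only numpy, scipy, OpenCV 4.12 (cv2) and the standard library are available. Lean on these libraries where they do the work, as an engineer would, in place of code of your own. Each camera call takes 0.05 s, during which the arm holds its last target. There are 200 camera calls.

## Working session

There is one attempt and no reset: what is moved stays moved. The work goes in short steps, Python scripts to look and compute and a shell command to move; the robot and the scene stay as the last step left them, time stands still between calls to the robot, and variables do not carry over. Pictures are saved under pics/ and viewed, at most 10 in all, crops included, and the job is handed in when it is done.

```bash
mkdir -p pics
python3 - <<'E'
from station import get_state,cams,nets
import cv2
for c in ("scene","top"):
    f=cams.grab_frame(c); cv2.imwrite(f"pics/{c}0.png",f["img"][:,:,::-1])
    for l in ("bolt","bolt_nose","bolt_knob","backplate","front_guide","rear_guide","keeper_mouth","keeper_end","cover"):
        print(c,l,[( [round(v,4) for v in d["centre"]],round(d["confidence"],2)) for d in nets.pinpoint(c,l)[:4]])
s=get_state(); print(s["t"],s["eef_pos"],s["ee_rot"],s["width"])
E
```

```text
scene bolt [([0.7302, -0.3756, -0.0007], 0.94), ([0.2338, -0.2501, 0.0022], 0.93)]
scene bolt_nose [([0.8263, -0.3484, 0.0078], 0.84), ([0.4433, -0.0392, 0.0087], 0.69), ([0.2806, -0.1099, 0.0138], 0.56)]
scene bolt_knob [([0.6489, -0.3936, 0.052], 0.66), ([0.4274, -0.2233, 0.0528], 0.64), ([0.1921, -0.3663, 0.0743], 0.59)]
scene backplate [([0.6374, -0.0361, -0.0013], 0.98)]
scene front_guide [([0.6494, 0.01, 0.007], 0.85), ([0.5464, -0.392, -0.0001], 0.62)]
scene rear_guide []
scene keeper_mouth [([0.6538, 0.0573, 0.0117], 0.87), ([0.6644, 0.0817, 0.018], 0.74), ([0.6469, 0.0134, 0.0066], 0.55)]
scene keeper_end [([0.6616, 0.0801, 0.0198], 0.98)]
scene cover [([0.4593, 0.1069, -0.0009], 0.88), ([0.5494, -0.39, 0.0016], 0.55)]
top bolt [([0.2354, -0.2454, 0.0045], 0.98), ([0.4358, -0.1389, 0.0075], 0.59), ([0.7304, -0.3732, -0.001], 0.55)]
top bolt_nose [([0.4461, -0.0435, 0.0068], 0.91), ([0.8309, -0.3501, 0.0027], 0.81), ([0.2845, -0.1156, 0.0125], 0.65)]
top bolt_knob [([0.6491, -0.4006, 0.0513], 0.93), ([0.4301, -0.2227, 0.0501], 0.56)]
top backplate [([0.6435, -0.036, -0.002], 0.73)]
top front_guide []
top rear_guide [([0.6238, -0.1162, 0.0117], 0.63)]
top keeper_mouth [([0.6556, 0.0541, 0.0145], 0.69)]
top keeper_end [([0.6575, 0.0829, 0.0159], 0.57), ([0.4475, -0.0433, 0.0059], 0.4)]
top cover [([0.4563, 0.1073, -0.001], 0.77)]
1.0 [ 0.19221613 -0.64700836  0.22652125] [ 3.14151878e+00  1.06233193e-05 -2.85282368e+00] 0.08759547058829333
```

View pics/top0.png

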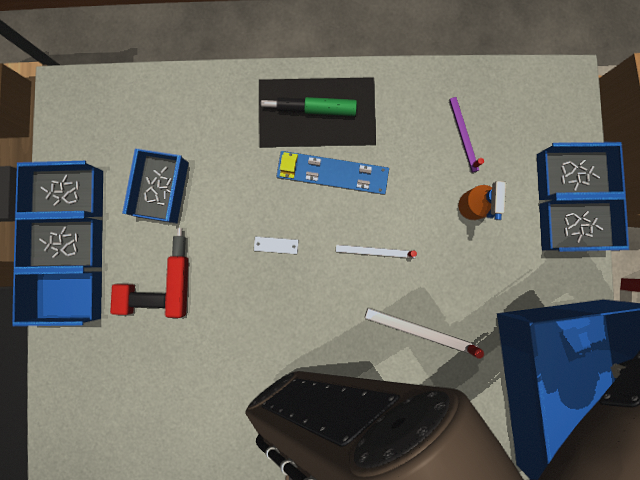

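View pics/scene0.png

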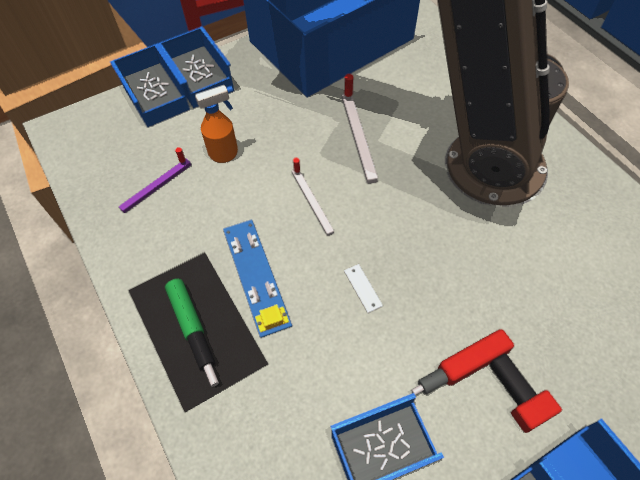

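The top picture shows three bolt-like things. One is purple at (465,135). The two steel ones are at (375,250), about 80 px long, and (425,333), about 120 px long. The one meant is (375,250): it isn't purple and it's the smaller steel one. The plate is at (333,172) with the keeper at its left end, (288,165), and the cover is at (276,246).

```bash
cat > h.py <<'E'
import numpy as np,cv2
from station import cams,get_state
def back(f,px,z):
    n=cv2.undistortPoints(np.array(px,float).reshape(-1,1,2),f["mtx"],np.array(f["D"],float)).reshape(-1,2)
    R=np.array(f["R"]);t=np.array(f["t"]).ravel();c=-R.T@t
    d=np.c_[n,np.ones(len(n))]@R
    return c+d*((z-c[2])/d[:,2])[:,None]
def proj(f,X):
    return cv2.projectPoints(np.array(X,float).reshape(-1,3),cv2.Rodrigues(np.array(f["R"]))[0],np.array(f["t"],float),f["mtx"],np.array(f["D"],float))[0].reshape(-1,2)
def rect(f,mask,z):
    n,l,s,_=cv2.connectedComponentsWithStats(mask.astype(np.uint8)); k=1+s[1:,4].argmax()
    y,x=np.where(l==k); P=back(f,np.c_[x,y],z)[:,:2]
    (c,sz,a)=cv2.minAreaRect((P*1000).astype(np.float32)); m=P.mean(0)
    v=np.linalg.svd(P-m,full_matrices=False)[2][0]; v=v*np.sign(v[1])
    return c,sz,a,m,np.arctan2(-v[0],v[1]),s[k]
E
python3 - <<'E'
from h import *
for c,b,p,w in (("top",(325,235,425,265),(270,145,395,200),(240,140,440,270)),("scene",(285,160,340,240),(215,215,295,340),(200,140,400,290))):
    f=cams.grab_frame(c); im=f["img"]; h=cv2.cvtColor(im,cv2.COLOR_RGB2HSV)
    def win(m,r):
        o=np.zeros_like(m);o[r[1]:r[3],r[0]:r[2]]=m[r[1]:r[3],r[0]:r[2]];return o
    red=((h[...,0]<8)|(h[...,0]>172))&(h[...,1]>140)
    bm=win((h[...,1]<22)&(h[...,2]>175),b)
    print(c,"bolt",rect(f,bm,.014)); print(" knob",rect(f,win(red,b),.05)[3])
    blue=win((h[...,0]>98)&(h[...,0]<118)&(h[...,1]>120),p); yel=win((h[...,0]>22)&(h[...,0]<34)&(h[...,1]>120),p)
    pl=cv2.morphologyEx((blue|yel).astype(np.uint8),cv2.MORPH_CLOSE,np.ones((9,9)))
    print(" plate",rect(f,pl>0,.008)); print(" keeper",rect(f,yel,.033))
    x0,y0,x1,y1=w; k=min(800/(x1-x0),600/(y1-y0)); cr=im[y0:y1,x0:x1].copy()
    cr=cv2.resize(cr,None,fx=k,fy=k,interpolation=cv2.INTER_CUBIC); cv2.imwrite(f"pics/{c}1.png",cr[:,:,::-1])
E
```

```text
top bolt ((437.29693603515625, -129.83758544921875), (180.2437286376953, 17.95537757873535), 84.15435791015625, array([ 0.43659394, -0.12826747]), np.float64(-0.10019304207034557), array([336, 244,  73,  13, 465], dtype=int32))
 knob [ 0.42741358 -0.22377572]
 plate ((638.3692626953125, -36.11909484863281), (277.9322204589844, 69.17554473876953), 79.86143493652344, array([ 0.63829499, -0.03633544]), np.float64(-0.176926551854047), array([ 277,  151,  112,   43, 2934], dtype=int32))
 keeper ((654.130615234375, 75.26417541503906), (37.23309326171875, 60.4447135925293), 78.18193817138672, array([0.65790891, 0.07510714]), np.float64(1.1606323791917443), array([280, 153,  18,  24, 281], dtype=int32))
scene bolt ((436.47186279296875, -138.38714599609375), (197.46141052246094, 18.681682586669922), 84.07179260253906, array([ 0.43810619, -0.12666448]), np.float64(-0.09547052923065484), array([292, 170,  42,  63, 500], dtype=int32))
 knob [ 0.43065119 -0.2181108 ]
 plate ((639.9471435546875, -34.33113098144531), (278.6339111328125, 68.1021728515625), 79.80400085449219, array([ 0.64166014, -0.02670841]), np.float64(-0.17870599006587057), array([ 224,  220,   68,  117, 3614], dtype=int32))
 keeper ((661.4307861328125, 79.72990417480469), (44.20816421508789, 60.295997619628906), 79.80607604980469, array([0.6614905 , 0.07932927]), np.float64(1.4215339670259224), array([255, 305,  34,  27, 484], dtype=int32))
```

View pics/top1.png

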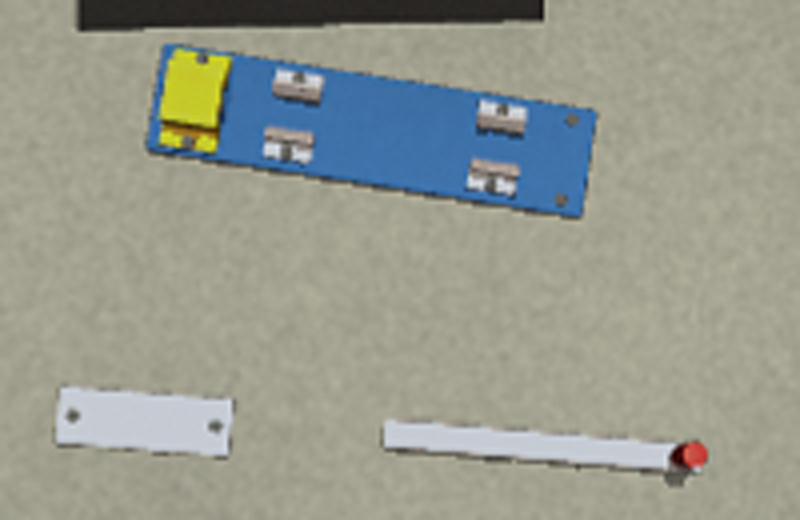

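The crop confirms it: a light steel bar from crop (385,435) to (695,455) with a red knob at (690,455), and the empty guides and keeper on the plate. My estimates are bolt origin (0.436,-0.140) at yaw -0.10, and plate origin (0.639,-0.035) at yaw -0.177. I'll approach at height.

```bash
python3 -m creep '{"translation":[[20,42,0],[20,42,0],[20,42,0],[20,42,0],[20,42,0],[20,42,0]],"spin":[0.1,0.1,0.1,0.1,0.1,0.1],"gripper":[1,1,1,1,1,1]}'; python3 -m creep '{"translation":[[20,42,0],[20,42,0],[20,42,0],[20,42,0],[20,42,0],[20,42,0],[0,0,0],[0,0,0]],"spin":[0.1,0.1,0.1,0.1,0.1,0.08,0,0],"gripper":[1,1,1,1,1,1,1,1]}'
```

```text
t: 1.7
eef_pos: [0.3127, -0.3935, 0.2268]
ee_rot: [-3.141, 0.0, -2.249]
force: [1.5, -0.1, 0.8]
width: 0.0877
gripper_force: 0.0
t: 2.5
eef_pos: [0.4326, -0.1419, 0.2267]
ee_rot: [-3.142, 0.0, -1.67]
force: [-0.1, -0.5, -0.8]
width: 0.0876
gripper_force: 0.0
```

```bash
python3 -m creep '{"translation":[[3,2,-40],[0,0,-40],[0,0,-40],[0,0,-40],[0,0,-30],[0,0,-15],[0,0,-12],[0,0,-5]],"spin":[0,0,0,0,0,0,0,0],"gripper":[1,1,1,1,1,1,1,1]}' 30; python3 -m creep '{"translation":[[0,0,0],[0,0,0],[0,0,0],[0,0,0],[0,0,0],[0,0,0],[0,0,0],[0,0,0]],"spin":[0,0,0,0,0,0,0,0],"gripper":[0,0,0,0,0,0,0,0]}' 30
```

```text
t: 3.3
eef_pos: [0.434, -0.1423, 0.0034]
ee_rot: [3.139, -0.0, -1.675]
force: [0.6, -0.5, -0.9]
width: 0.0875
gripper_force: 0.0
t: 4.1
eef_pos: [0.4353, -0.141, 0.0046]
ee_rot: [-3.142, 0.0, -1.673]
force: [-0.4, -0.1, 1.3]
width: 0.029
gripper_force: 0.0
```

```bash
python3 -m creep '{"translation":[[0,0,0],[0,0,0],[0,0,0],[0,0,0],[0,0,0]],"spin":[0,0,0,0,0],"gripper":[0,0,0,0,0]}' 30; python3 -m creep '{"translation":[[0,0,10],[0,0,20],[0,0,30],[0,0,30],[0,0,20],[0,0,0],[0,0,0]],"spin":[0,0,0,0,0,0,0],"gripper":[0,0,0,0,0,0,0]}'
python3 - <<'E'
from h import *
f=cams.grab_frame("scene"); cv2.imwrite("pics/scene2.png",f["img"][:,:,::-1])
E
```

```text
t: 4.6
eef_pos: [0.4355, -0.141, 0.0046]
ee_rot: [-3.141, 0.0, -1.673]
force: [1.7, -0.6, -0.5]
width: 0.0176
gripper_force: 30.0
t: 5.3
eef_pos: [0.4344, -0.1409, 0.1143]
ee_rot: [3.141, 0.001, -1.673]
force: [-0.3, -1.0, -4.8]
width: 0.0176
gripper_force: 30.0
```

View pics/scene2.png

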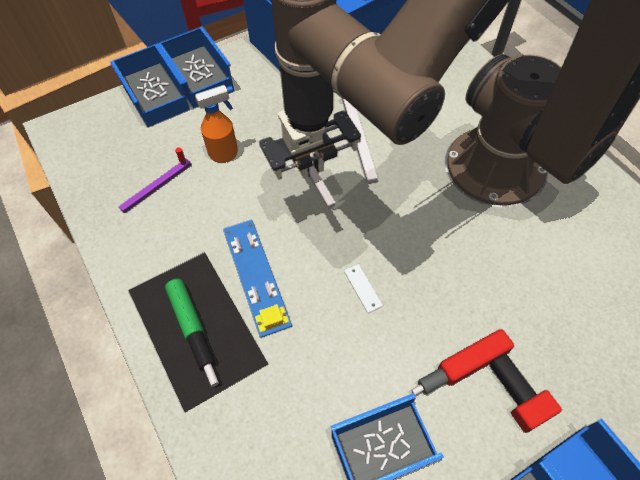

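The bolt is held: nose visible at scene pixel (325,203), measured width 17.6 mm. Carrying it over the guides.

```bash
python3 -m creep '{"translation":[[25,11,0],[40,17,0],[40,17,0],[40,17,0],[30,13,0],[26,11,0],[0,0,0],[0,0,0]],"spin":[-0.015,-0.015,-0.015,-0.015,-0.015,0,0,0],"gripper":[0,0,0,0,0,0,0,0]}'; python3 -m creep '{"translation":[[0,0,-30],[0,0,-30],[0,0,0],[0,0,0],[0,0,0]],"spin":[0,0,0,0,0],"gripper":[0,0,0,0,0]}'
python3 - <<'E'
from h import *
for c,w in (("scene",(200,190,340,350)),("top",(260,130,420,220))):
    f=cams.grab_frame(c); x0,y0,x1,y1=w; k=min(800/(x1-x0),600/(y1-y0))
    cv2.imwrite(f"pics/{c}3.png",cv2.resize(f["img"][y0:y1,x0:x1],None,fx=k,fy=k,interpolation=cv2.INTER_CUBIC)[:,:,::-1])
    s=get_state();p=s["eef_pos"];a=s["ee_rot"][2]+np.pi/2;print(p,a)
    d=np.array([-np.sin(a),np.cos(a),0]);n=np.array([np.cos(a),np.sin(a),0]);u=np.array([0,0,1])
    b=p-u*.0046
    print(c,k,"expected nose top corners, crop px",(proj(f,[b+.1*d+s_*.009*n+.014*u for s_ in(-1,1)])-[x0,y0])*k, "knob top",(proj(f,[b-.085*d+.064*u])-[x0,y0])*k)
E
```

```text
t: 6.15
eef_pos: [0.6349, -0.0549, 0.1116]
ee_rot: [3.137, -0.001, -1.748]
force: [-0.4, -0.5, -3.7]
width: 0.0179
gripper_force: 30.0
t: 6.65
eef_pos: [0.637, -0.0552, 0.0561]
ee_rot: [-3.14, 0.0, -1.748]
force: [0.6, 0.7, -3.0]
width: 0.0177
gripper_force: 30.0
[ 0.63716905 -0.05505764  0.0563443 ] -0.17670794940475276
scene 3.75 expected nose top corners, crop px [[255.10084114 386.23500277]
 [222.9571425  397.44089531]] knob top [[126.94047428  71.30805021]]
[ 0.63715901 -0.0549818   0.05630926] -0.17683880717646572
top 5.0 expected nose top corners, crop px [[195.23189393 173.45505077]
 [201.23575239 137.2157755 ]] knob top [[588.62279215 191.8447445 ]]
```

View pics/scene3.png

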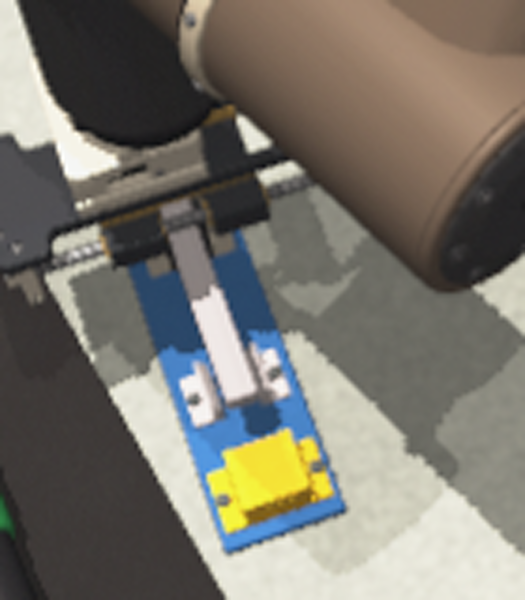

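View pics/top3.png

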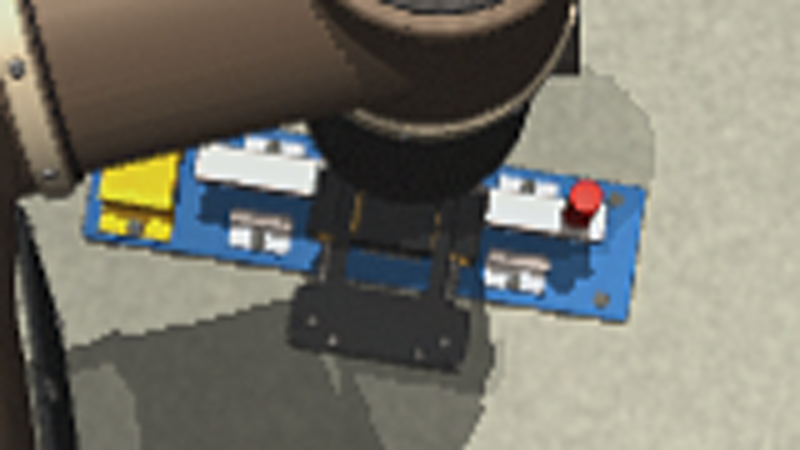

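In the scene crop the nose, at about (240,395), is above the front guide. In the top crop the bar runs from (197,160) to (600,225) over the plate. Both roughly match the kinematics, so next I'll refine the lateral offset with a silhouette fit.

```bash
cat > fit.py <<'E'
from h import *
from scipy.optimize import minimize
S=8
def box(c,yaw,w,l,z0,z1):
    d=np.array([-np.sin(yaw),np.cos(yaw)]);n=np.array([np.cos(yaw),np.sin(yaw)])
    return [[*(np.array(c)+i*w/2*n+j*l/2*d),z] for i in(-1,1) for j in(-1,1) for z in(z0,z1)]
def sil(f,hulls,r):
    m=np.zeros(((r[3]-r[1])*S,(r[2]-r[0])*S),np.uint8)
    for X in hulls:
        p=(proj(f,X)-[r[0]-.5,r[1]-.5])*S
        cv2.fillConvexPoly(m,cv2.convexHull(np.round(p*16).astype(np.int32)),255,shift=4)
    return cv2.resize(m,None,fx=1/S,fy=1/S,interpolation=cv2.INTER_AREA)/255.
E
python3 - <<'E'
from fit import *
for c,p in (("top",(265,140,400,205)),("scene",(212,210,300,345))):
    f=cams.grab_frame(c); im=cv2.imread(f"pics/{c}0.png")[p[1]:p[3],p[0]:p[2]]; h=cv2.cvtColor(im,cv2.COLOR_BGR2HSV)
    m=((h[...,0]>90)&(h[...,0]<125)&(h[...,1]>90))|((h[...,0]>20)&(h[...,0]<36)&(h[...,1]>120))
    m=cv2.morphologyEx(m.astype(np.uint8),cv2.MORPH_CLOSE,np.ones((11,11))).astype(float)
    def X(v):
        c0=np.array(v[:2])/1000;yaw=v[2]/100;d=np.array([-np.sin(yaw),np.cos(yaw)])
        return [box(c0,yaw,.07,.28,0,.008),box(c0+d*.1125,yaw,.038,.035,.008,.033)]
    r=minimize(lambda v:((sil(f,X(v),p)-m)**2).sum(),[639,-35,-17.7],method="Nelder-Mead",options=dict(initial_simplex=[[639,-35,-17.7],[642,-35,-17.7],[639,-32,-17.7],[639,-35,-16.7]]))
    print(c,"cam",-np.array(f["R"]).T@np.array(f["t"]).ravel(),"plate",r.x,r.fun)
    # current held bolt: vertical profile edges vs model silhouette
    s=get_state();P=np.array(s["eef_pos"]);a=s["ee_rot"][2]+np.pi/2;z=P[2]-.0046
    g=f["img"].astype(int)
    if c=="top":
        B=proj(f,box(P[:2],a,.018,.2,z,z+.014))
        for x in list(range(303,322,3))+[360,364,368]:
            print(x,"R",g[155:182,x,0], "model rows", np.round([r for r in [np.where(sil(f,[box(P[:2],a,.018,.2,z,z+.014)],(290,150,390,190))[:,x-290]>.5)[0]] ][0][[0,-1]]+150))
    else:
        w=(250,262,272,302); q=sil(f,[box(P[:2],a,.018,.2,z,z+.014)],w)
        for y in range(270,298,3): print(y,"R",g[y,245:280,0],np.where(sil(f,[box(P[:2],a,.018,.2,z,z+.014)],(245,y,280,y+1))[0]>.5)[0][[0,-1]]+245 if sil(f,[box(P[:2],a,.018,.2,z,z+.014)],(245,y,280,y+1)).max()>.5 else None)
E
```

```text
top cam [ 0.3992949  -0.01972191  1.14155796] plate [639.41287135 -35.88939428 -17.65603181] 76.34877354863514
303 R [ 49  41  30 102 235 227 224 224 224 228 225  58  34  35  35  33  33  33
  34  34  45  66  65  65  63  59  53] model rows [158 166]
306 R [ 44  38  38  61 129 231 225 224 224 226 223 108  53  30  34  30  43 109
 174  94 138 232 229 214  92  60  55] model rows [159 167]
309 R [ 38  59 151 230 223 226 225 224 224 224 228 225  50  36  32  31  45 111
 180 150 146 237 235 232 178  58  58] model rows [159 167]
312 R [ 37  45 119 239 228 190 227 224 224 224 226 224 150  54  29  33  36  58
 124 189 104 101  97  98 104  73  61] model rows [160 168]
315 R [ 45  83  63  93  94 127 231 225 224 224 224 228 224  47  35  33  31  50
 124 186 151 110 155 234 226 160  38] model rows [160 168]
318 R [151 129  62 135 235 223 185 226 224 224 224 226 223 116  54  33  33  34
  48  71  87  53  66  95  91  65  62] model rows [161 169]
321 R [ 91 108  43  63  84  86 112 233 227 226 227 229 234 227  50  36  33  33
  31  31  33  28  34  58  67  66  67] model rows [161 169]
360 R [ 21  25  24  27 
[... 1390 characters left out ...]
3 160 216 199 240 245 245 230 139  75  73 179 211 213] [256 265]
288 R [ 74  74  74  73  74  74 130 221 199 175 138  90 213 237 239 239 239 238
 236 237 237 184 126 123 206 227 214 150 114 106  85  75  71 131 193] [257 266]
291 R [ 75  74 103 217 236 244 245 245 240 202 175 128  73 205 236 239 240 239
 238 236 237 239 187 125 123 202 193 147 214 238 238 164  74  72 128] [258 267]
294 R [136  79  73 140 240 238 232 221 241 239 209 177 133  88 197 236 239 240
 240 238 233 227 206 139 114 112 123 145 203 241 245 229 153  88  73] [259 268]
297 R [215 141  81  74 107 108 105 108 216 243 241 212 177 132  76 146 143 113
  98  94  85  81  73  59  72  85  83  77  80  80  76  76  75  75  74] [260 266]
```

The held bolt agrees with the kinematics in both cameras. The plate fits at (0.6396,-0.0361) with yaw -0.176, so the bolt is about 1 mm off laterally. I'll correct that and lower it.

```bash
python3 -m creep '{"translation":[[-1,0,0],[0,0,-10],[0,0,-10],[0,0,-6],[0,0,-5],[0,0,-4],[0,0,0],[0,0,0]],"spin":[0,0,0,0,0,0,0,0],"gripper":[0,0,0,0,0,0,0,0]}'; python3 -m creep '{"translation":[[0,0,-4],[0,0,-3],[0,0,0],[0,0,0]],"spin":[0,0,0,0],"gripper":[0,0,0,0]}'
```

```text
t: 7.65
eef_pos: [0.6353, -0.0551, 0.0195]
ee_rot: [3.141, -0.0, -1.748]
force: [-0.2, -0.1, -4.7]
width: 0.0174
gripper_force: 30.0
t: 8.05
eef_pos: [0.6353, -0.055, 0.0127]
ee_rot: [-3.141, 0.0, -1.748]
force: [-0.9, 0.4, -3.2]
width: 0.0179
gripper_force: 30.0
```

```bash
python3 -m creep '{"translation":[[0,0,0],[0,0,0],[0,0,0],[0,0,0],[0,0,0],[0,0,0],[0,0,0],[0,0,0]],"spin":[0,0,0,0,0,0,0,0],"gripper":[0.45,0.45,0.45,0.45,0.45,0.45,0.45,0.45]}'
python3 - <<'E'
from h import *
for c,w in (("scene",(200,190,340,350)),("top",(260,130,420,220))):
    f=cams.grab_frame(c); x0,y0,x1,y1=w; k=min(800/(x1-x0),600/(y1-y0))
    im=cv2.resize(f["img"][y0:y1,x0:x1],(400,400)if c=="scene" else (400,225),interpolation=cv2.INTER_CUBIC)
    cv2.imwrite(f"pics/{c}4.png",im[:,:,::-1])
a=cv2.imread("pics/scene4.png");b=cv2.imread("pics/top4.png");o=np.zeros((400,800,3),np.uint8);o[:,:400]=a;o[:225,400:]=b;cv2.imwrite("pics/both4.png",o)
E
```

```text
t: 8.85
eef_pos: [0.6352, -0.0551, 0.0125]
ee_rot: [3.142, -0.0, -1.748]
force: [-0.8, 0.2, 1.0]
width: 0.0392
gripper_force: 0.0
```

View pics/both4.png

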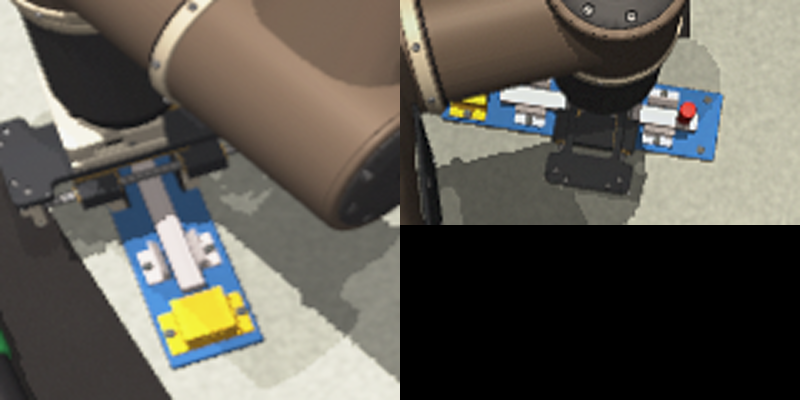

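The bolt lies in both guides: nose at crop (190,288), short of the yellow keeper, knob up at (687,112), and fingers open. I'll step back along the guides, regrip lightly and slide.

```bash
python3 -m creep '{"translation":[[-1,-6,0],[-1,-6,0],[0,0,0],[0,0,0],[0,0,0],[0,0,0],[0,0,0],[0,0,0]],"spin":[0,0,0,0,0,0,0,0],"gripper":[0.45,0.45,0.45,0,0,0,0,0]}' 10;  python3 -m creep '{"translation":[[0,0,0],[0,0,0],[0,0,0],[0,0,0]],"spin":[0,0,0,0],"gripper":[0,0,0,0]}' 10; python3 -m creep '{"translation":[[1,6,0],[1,6,0],[1,6,0],[1,5,0],[1,5,0],[0,0,0]],"spin":[0,0,0,0,0,0],"gripper":[0,0,0,0,0,0]}' 10
```

```text
t: 9.75
eef_pos: [0.6332, -0.0669, 0.0126]
ee_rot: [3.142, -0.0, -1.748]
force: [0.7, -0.0, 0.7]
width: 0.0182
gripper_force: 10.0
t: 10.15
eef_pos: [0.6333, -0.0669, 0.0126]
ee_rot: [-3.142, 0.0, -1.748]
force: [-0.4, 0.7, 0.8]
width: 0.0178
gripper_force: 10.0
t: 10.75
eef_pos: [0.6385, -0.0378, 0.0125]
ee_rot: [-3.141, 0.001, -1.747]
force: [-1.1, 3.9, 1.7]
width: 0.0178
gripper_force: 10.0
```

```bash
python3 -m creep '{"translation":[[1,3,0],[0,3,0],[1,2,0],[0,0,0]],"spin":[0,0,0,0],"gripper":[0,0,0,0]}' 10; python3 -m creep '{"translation":[[0,2,0],[0,2,0],[0,0,0]],"spin":[0,0,0],"gripper":[0,0,0]}' 10;python3 -m creep '{"translation":[[1,2,0],[0,0,0]],"spin":[0,0],"gripper":[0,0]}' 10
```

```text
t: 11.15
eef_pos: [0.6402, -0.0308, 0.0126]
ee_rot: [3.141, 0.0, -1.748]
force: [-2.4, -0.4, 1.5]
width: 0.0178
gripper_force: 10.0
t: 11.45
eef_pos: [0.6397, -0.029, 0.0125]
ee_rot: [3.141, -0.002, -1.748]
force: [0.2, -11.9, 2.5]
width: 0.018
gripper_force: 10.0
t: 11.65
eef_pos: [0.6401, -0.0274, 0.0124]
ee_rot: [3.139, -0.003, -1.748]
force: [-2.1, -12.8, 2.7]
width: 0.0181
gripper_force: 10.0
```

The bolt stopped hard after about 38 mm of travel, where 39 was expected, which fits the end wall. I'll release, lift clear and check.

```bash
python3 -m creep '{"translation":[[0,0,0],[0,0,0],[0,0,0],[0,0,0],[0,0,0],[0,0,0],[0,0,0],[0,0,0]],"spin":[0,0,0,0,0,0,0,0],"gripper":[0.5,0.5,0.5,0.5,0.5,0.5,0.5,0.5]}'; python3 -m creep '{"translation":[[0,0,15],[0,0,40],[0,0,40],[0,0,40],[0,0,40],[0,0,40]],"spin":[0,0,0,0,0,0],"gripper":[0.5,0.5,0.5,0.5,0.5,0.5]}';python3 -m creep '{"translation":[[-40,-20,0],[-40,-20,0],[-40,-20,0],[-40,-20,0],[0,0,0]],"spin":[0,0,0,0,0],"gripper":[0.5,0.5,0.5,0.5,0.5]}'
python3 - <<'E'
from h import *
from station import nets
f=cams.grab_frame("scene"); x0,y0,x1,y1=200,190,340,350
cv2.imwrite("pics/scene5.png",cv2.resize(f["img"][y0:y1,x0:x1],None,fx=3.75,fy=3.75,interpolation=cv2.INTER_CUBIC)[:,:,::-1])
yaw=-.176;c=np.array([.6396,-.0361]);d=np.array([-np.sin(yaw),np.cos(yaw)]);n=np.array([np.cos(yaw),np.sin(yaw)])
for c_ in("scene","top"):
  f=cams.grab_frame(c_)
  print("knob expected crop px",(proj(f,[[*(c-.065*d),.072]])-[x0,y0])*3.75)
  for l in("bolt","bolt_knob"):
    for r in nets.pinpoint(c_,l):
      p=np.array(r["centre"]);q=p[:2]-c
      if abs(q@n)<.05 and abs(q@d)<.2: print(c_,l,"plate x,y,z mm",q@n*1e3,q@d*1e3,p[2]*1e3,r["confidence"])
E
```

```text
t: 12.45
eef_pos: [0.6412, -0.025, 0.0126]
ee_rot: [-3.142, 0.0, -1.748]
force: [0.1, 0.5, 1.2]
width: 0.0439
gripper_force: 0.0
t: 13.05
eef_pos: [0.6409, -0.0252, 0.2309]
ee_rot: [-3.14, 0.0, -1.748]
force: [0.6, 0.6, -0.2]
width: 0.044
gripper_force: 0.0
t: 13.55
eef_pos: [0.4768, -0.1067, 0.2293]
ee_rot: [-3.14, 0.001, -1.75]
force: [2.4, 1.0, -0.3]
width: 0.0439
gripper_force: 0.0
knob expected crop px [[159.85589582 167.78846849]]
scene bolt plate x,y,z mm 5.088132021446528 15.937092348742004 8.0 0.98
knob expected crop px [[598.41173745 -74.45202568]]
top bolt plate x,y,z mm -1.8717524644945818 17.949555501784957 12.5 0.78
```

View pics/scene5.png

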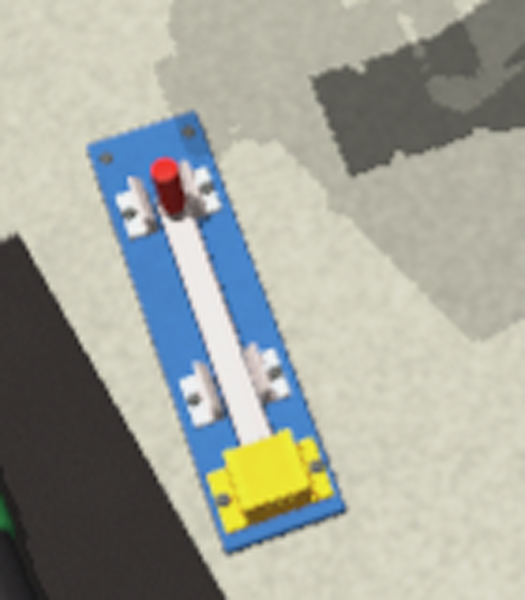

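The bolt lies in both guides with its nose in the yellow keeper. The knob top is at crop (165,165) against an expected (160,168), within about 2 mm of fully home, and the end-wall contact was felt. Handing in.

```bash
python3 -c "
from station import arm;print(arm.job_done())"
```

```text
the job is handed in; nothing more can be done
None
```

The bolt was laid in both guides, let go, then slid until its nose met the keeper's end wall; the last picture shows it in place, nothing touched the bystanders, and the job is handed in (no verdict was returned).

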